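# Sweep the long switch board off under the drumstick shelf

### The arm

A 6-joint arm with a two-finger parallel gripper is mounted at the origin on the work surface. World frame = base frame: x ahead of the robot, y to its left, z up, the work surface at z = 0. Lengths are in m, angles in rad, forces in N, time in s.
With the tool pointing down it reaches from about 0.3 to 0.875 m from the base axis. Payload 6.4 kg.
Tool frame: the origin (TCP) lies midway between the tips of the shut fingers; the grasp point (between the pads) lies 19 mm behind it; z points along the fingers, y is the line along which they close (so a half turn about z gives the same grasp; the last joint's range is limited). The gripper opens to 88 mm and grips with 3 to 60 N. Pads are 18 mm wide; open, the fingers measure 123 mm over their backs; the gripper's body (75 mm by 187 mm) begins 45 mm behind the grasp point.
Start: joints at [0.9, 0.181, 1.607, -0, 1.354, -0.206], TCP at [0.258, 0.514, 0.202] pointing down, gripper open.
Joint ranges: [-2.99, 2.99], [-0.89, 2.07], [0.3, 2.58], [-1.14, 4.28], [0, 2.63], [-3.12, 3.12]. Speed limits (rad/s): [2.57, 2.57, 3.01, 3.14, 3.14, 3.14].

### API

Orientations are given as a rotation vector (axis times angle).
In Python, from bench import robot, imaging gives the robot as it stands.
- The arm moves only by the tool play_rows, never from a script. Its argument "increments" is a list of rows, each a list of 2 entries, a list of its own where there are three numbers: the shift along the tool's x, y, z in cm, then the turn about the tool's z in degrees. A call has 1 to 12 rows; each row shifts and turns the commanded pose from where the row before left it, along the tool's axes as they then stand; what a row does not reach is not made up. A row lasts 1/12 s, in which the tool goes at most 41.7 mm and 7.16 degrees, less where a joint would pass 70% of its speed; a pose out of reach is approached as far as the arm can. A call is refused whole if a number of a shift passes 4.17 or a number of a turn 7.16, either way. A call with a gripper value outside its range is refused whole. "gripper" is the opening, from 0 (shut) to 1 (fully open), set as the call begins (left out, the last holds). The fingers move at their own pace and stop on an object; "squeeze" is the grip in N (left out, the last holds). Time passes only in rows, so rows that do not move let the fingers close. It gives the time, the measured TCP pose, the force, the opening and the grip force at its end, in the units of the state.
- robot.state(): the state, without advancing time (a new reading comes with each control period).
- imaging.camera(name): name is "scene" or "top"; returns a dict with "pixels" (420x560x3 uint8, red, green, blue), "fx", "fy", "cx", "cy" (pixels), "R" (3x3) and "t" (3): a world point X has camera coordinates R X + t. Camera axes: x right, y down, z forward; pixel columns grow to the right and rows downward; lengths in m; the calibration is good to about 2 mm. A picture is of the moment at which its call begins. There is no depth.
- robot.hand_in(): hands the job in; it is judged then, once.
The state is a dict: "time": time; "joint_positions": joint angles; "qd": joint speeds; "joint_torque": joint torques, N m; "tcp_pos": TCP position; "ee_rot": TCP orientation; "ft_force": force on the tool from outside, world axes, zero at the start; "torque": the same for the moment, N m; "grip_width": opening from 0.0 (shut) to 1.0 (fully open); "gripper_force": force on a finger pad.
Only numpy, scipy, OpenCV 4.12 (cv2) and the standard library are available. Lean on these libraries where they do the work, as an engineer would, in place of code of your own. Each camera call takes 0.05 s, during which the arm holds its last target. There are 200 camera calls.

### The job

Switch off the long extension board: bring a finger down at the end its toggle levers lean towards and, in one continuous drag along the row without lifting away part-way, fold all four levers over to the other side. Leave the short two-lever board switched on.

Things in the scene. Friction and masses are not known exactly. Their poses are not given: they have to be found in the camera images.
- long_board: The LONG extension board: fixed white block 250 (x) x 90 (y) x 32 mm (z) with FOUR black paddle levers in a row along its x at y=-18 mm, pivots on the top face (z=32 mm) at x=-69,-23,23,69 mm; round sockets at y=+24 mm. Origin: centre of underside. +x points away from the robot within 0.5 rad; it may be the left or right board. Top is bare and flat beyond the end levers.
- long_board_t1 (a joint): Lever of the long board, nearest the board's -x end, at x=-69 mm. Hinge angle, rad: 0 = on (leans 0.17 rad towards the board's -x), grows as it folds towards +x, 1.5 = stop; off from 0.75 up. Starts at 0 to 0.1. Paddle 36 mm tall, 24 mm wide (y), 8 mm thick; upright it reaches 36 mm over the top face, fully folded 13 mm. Same for all four.
- long_board_t2 (a joint): Lever of the long board, second, at x=-23 mm. Hinge angle, rad: 0 = on (leans 0.17 rad towards the board's -x), grows as it folds towards +x, 1.5 = stop; off from 0.75 up. Starts at 0 to 0.1. A fingertip dragged towards +x with its underside 18 to 26 mm over the top face folds it and rides over it. Same for all four.
- long_board_t3 (a joint): Lever of the long board, third, at x=+23 mm. Hinge angle, rad: 0 = on (leans 0.17 rad towards the board's -x), grows as it folds towards +x, 1.5 = stop; off from 0.75 up. Starts at 0 to 0.1. Friction hinge without spring: needs 1 to 2 N at the tip and stays where left. Same for all four.
- long_board_t4 (a joint): Lever of the long board, fourth, at x=+69 mm. Hinge angle, rad: 0 = on (leans 0.17 rad towards the board's -x), grows as it folds towards +x, 1.5 = stop; off from 0.75 up. Starts at 0 to 0.1. Folded flat, its tip reaches 35 mm beyond its pivot, still over the board.
- short_board: The SHORT extension board, to be left alone: same make, 150 x 90 x 32 mm, only TWO levers (pivots at x=-23 and +23 mm, y=-18 mm), fixed to the table on the other side. Origin: centre of its underside; +x roughly away from the robot.
- short_board_t1 (a joint): Toggle lever 1 of the short board, at x=-23 mm; same angle convention; starts and must stay on (under 0.4 rad).
- short_board_t2 (a joint): Toggle lever 2 of the short board, at x=+23 mm; same angle convention; starts and must stay on (under 0.4 rad).

How it is judged:
By the outcome, as a careful person would: the job done as asked, in the order asked, and still so for the second after the job is handed in, with the robot touching nothing.
It also fails if it takes over 32 s, if anything falls off the work surface, if the arm or the gripper's body presses on something with over 40 N, if the wrist force passes 120 N, or if a joint passes its speed limit or range.

## Working session

There is one attempt and no reset: what is moved stays moved. The work goes in short steps, Python scripts to look and compute and a tool call to move; the robot and the scene stay as the last step left them, time stands still between calls to the robot, and variables do not carry over. Pictures are saved under pics/ and viewed, at most 10 in all, crops included, and the job is handed in when it is done.

Besides the shell and the picture viewer there is one more tool, called as a command line: name --argument value ..., lists and objects as JSON in quotes. play_rows: Moves the arm, as the interface text tells. Its arguments: {"type":"object","properties":{"increments":{"type":"array","items":{"type":"array"}},"gripper":{"type":"number"},"squeeze":{"type":"number"}},"required":["increments"]}

```bash
mkdir -p pics; python3 - <<'E'
from bench import robot, imaging
import cv2,numpy as np
for n in("top","scene"):
    c=imaging.camera(n); cv2.imwrite(f"pics/{n}0.png",c["pixels"][:,:,::-1])
    print(n,c["fx"],c["fy"],c["cx"],c["cy"],np.round(c["R"],4).tolist(),np.round(c["t"],4).tolist())
s=robot.state();print(s["time"],s["tcp_pos"],s["ee_rot"],s["grip_width"])
E
```

```text
top 502.4107827790867 502.4107827790867 280.31452942705386 203.41683323355835 [[-0.0002, -0.9998, 0.0179], [-0.9875, -0.0026, -0.1575], [0.1575, -0.0177, -0.9874]] [-0.0325, 0.569, 0.8729]
scene 451.128643995099 451.128643995099 287.7325320798934 221.71282378456783 [[0.001, 1.0, -0.0043], [0.8529, -0.0031, -0.5221], [-0.5221, -0.0032, -0.8529]] [0.038, -0.4425, 1.1531]
0.1 [0.257388   0.51357774 0.20161001] [-7.23407635e-01 -3.05650020e+00  2.22084560e-03] 0.9968455982464226
```

View pics/top0.png

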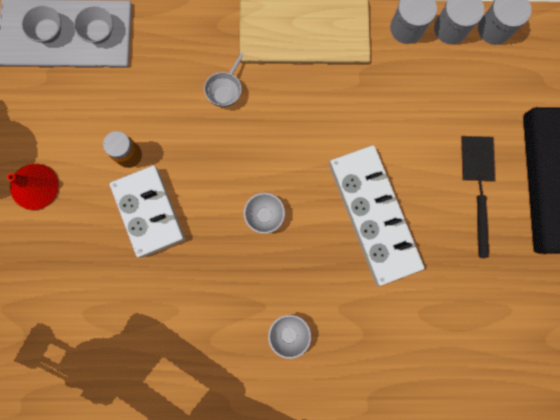

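View pics/scene0.png

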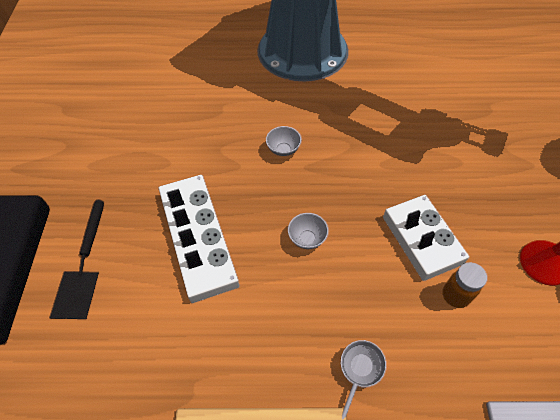

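The top view shows the long board on the right, with top-face corners near (331,160), (375,147), (424,268) and (381,284) and levers at (374,176) to (403,246). The short board is on the left, around (147,211). I'll rectify both views on the plane z=32 mm and fit the long board.

```bash
cat > h.py <<'E'
from bench import robot, imaging
import cv2,numpy as np
def rect(n,z=0.032,S=1000,x0=0.2,y1=0.1,w=400,h=500):
    # rectified image: row = (x-x0)*S , col = (y1-y)*S
    c=imaging.camera(n); K=np.array([[c["fx"],0,c["cx"]],[0,c["fy"],c["cy"]],[0,0,1]])
    P=K@np.c_[c["R"],c["t"]]
    H=np.c_[P[:,0],P[:,1],P[:,2]*z+P[:,3]]@np.array([[0,1/S,x0],[-1/S,0,y1],[0,0,1]])
    return cv2.warpPerspective(c["pixels"][:,:,::-1].copy(),H,(w,h),flags=cv2.WARP_INVERSE_MAP|cv2.INTER_LINEAR)
E
python3 - <<'E'
from h import *
out=[]
for n in("top","scene"):
    im=rect(n); out.append(im)
    hsv=cv2.cvtColor(im,cv2.COLOR_BGR2HSV)
    m=((hsv[...,1]<40)&(hsv[...,2]>195)).astype(np.uint8)
    m=cv2.morphologyEx(m,cv2.MORPH_OPEN,np.ones((3,3)))
    cs=cv2.findContours(m,cv2.RETR_EXTERNAL,cv2.CHAIN_APPROX_NONE)[0]
    c=max(cs,key=cv2.contourArea); r=cv2.minAreaRect(c)
    b=cv2.boxPoints(r)
    print(n,"centre x,y",.2+r[0][1]/1000,.1-r[0][0]/1000,r[1],r[2])
    cv2.polylines(im,[b.astype(int)],True,(0,0,255),1)
cv2.imwrite("pics/rect.png",np.hstack(out))
E
```

```text
top centre x,y 0.55298291015625 -0.20995361328124998 (87.71038818359375, 248.11766052246094) 20.2248592376709
scene centre x,y 0.5563349609375 -0.20927722167968751 (88.56733703613281, 247.36260986328125) 20.136302947998047
```

View pics/rect.png

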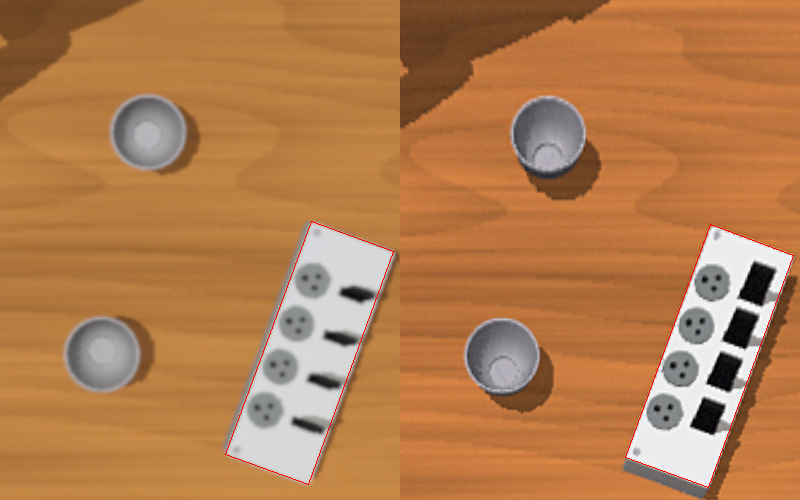

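Both views agree, with size 248x88 mm against 250x90 given. The centre is about (0.555,-0.210) and the yaw about 0.352 rad, with +x away from the robot and the levers at the right edge. I'll turn so that tool x lies along the board (-x) and shut the gripper, then travel over at height.

play_rows --increments '[[[0,0,0],-6.68],[[0,0,0],-6.68],[[0,0,0],-6.68],[[0,0,0],-6.68],[[0,0,0],-6.68],[[0,0,0],-6.68],[[0,0,0],-6.68],[[0.38,-2,0],0],[[0.38,-4,0],0],[[0.38,-4,0],0],[[0.38,-4,0],0],[[0.38,-4,0],0]]' --gripper 0

```text
time: 1.2
tcp_pos: [0.3016, 0.3369, 0.2021]
ee_rot: [0.551, -3.093, 0.0]
ft_force: [0.2, -0.9, -0.9]
grip_width: 0.114
gripper_force: 0.0
```

play_rows --increments '[[[0.38,-4,0],0],[[0.38,-4,0],0],[[0.38,-4,0],0],[[0.38,-4,0],0],[[0.38,-4,0],0],[[0.38,-4,0],0],[[0.38,-4,0],0],[[0.38,-4,0],0],[[0.38,-4,0],0],[[0.38,-4,0],0],[[0.38,-4,0],0],[[0.38,-4,0],0]]'

```text
time: 2.2
tcp_pos: [0.4242, -0.1301, 0.2025]
ee_rot: [-0.548, 3.093, -0.0]
ft_force: [0.3, 0.1, 0.1]
grip_width: 0.004
gripper_force: 0.0
```

play_rows --increments '[[[0.38,-4,0],0],[[0.38,-4,0],0],[[0.38,-4,0],0],[[0,-1.8,0],0],[[0,0,0],0],[[0,0,0],0],[[0,0,0],0]]'

```text
time: 2.78
tcp_pos: [0.4605, -0.2602, 0.2019]
ee_rot: [0.549, -3.092, -0.002]
ft_force: [0.3, 0.5, -0.8]
grip_width: 0.005
gripper_force: 0.0
```

```bash
cat >> h.py <<'E'
from scipy.spatial.transform import Rotation as Ro
A=0.352; C=np.array([0.5547,-0.2096]); B=np.array([[np.cos(A),np.sin(A)],[-np.sin(A),np.cos(A)]])
def rep():
    s=robot.state(); R=Ro.from_rotvec(s["ee_rot"]).as_matrix()
    print("t",s["time"],"board xy mm",1000*(B@(np.array(s["tcp_pos"])[:2]-C)),"z",s["tcp_pos"][2],"yaw x deg",np.degrees(np.arctan2(R[1,0],R[0,0])),"tilt",R[2,:2],"F",s["ft_force"],"grip",s["grip_width"])
E
python3 - <<'E'
from h import *
rep()
cv2.imwrite("pics/scene1.png",imaging.camera("scene")["pixels"][:,:,::-1])
E
```

```text
t 2.7833 board xy mm [-105.8751801   -14.99683782] z 0.20193841016865105 yaw x deg -159.85635005984818 tilt [0.00043936 0.00153985] F [ 0.34865977  0.52213853 -0.76859141] grip 0.004628312434126822
```

View pics/scene1.png

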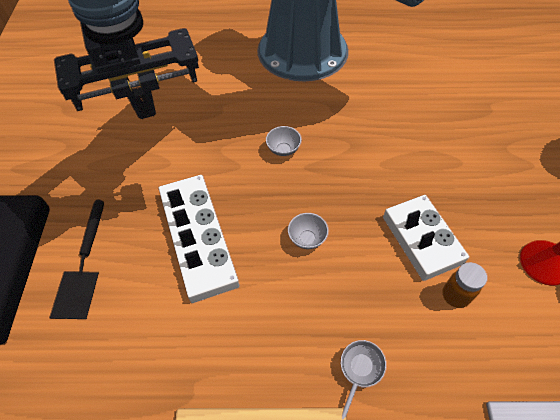

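The picture shows the fingertip near (146,117), while the TCP should project to about (153,128). I'll check this closer before descending.

```bash
python3 - <<'E'
from h import *
o=[]
for n in("scene","top"):
    c=imaging.camera(n); p=np.array(robot.state()["tcp_pos"])
    im=c["pixels"][:,:,::-1].copy()
    q=c["R"]@p+c["t"]; u=np.array([c["fx"]*q[0]/q[2]+c["cx"],c["fy"]*q[1]/q[2]+c["cy"]]); print(n,u)
    cv2.circle(im,tuple(int(round(v)) for v in u),2,(0,0,255),-1)
    x,y=np.clip((u-[50,60]).astype(int),0,[460,300]); print(x,y)
    o.append(cv2.resize(im[y:y+120,x:x+100],None,fx=4,fy=4,interpolation=cv2.INTER_CUBIC))
cv2.imwrite("pics/tip.png",np.hstack(o))
E
```

```text
scene [152.33686559 127.70927878]
102 67
top [435.00463652 258.7738355 ]
385 198
```

View pics/tip.png

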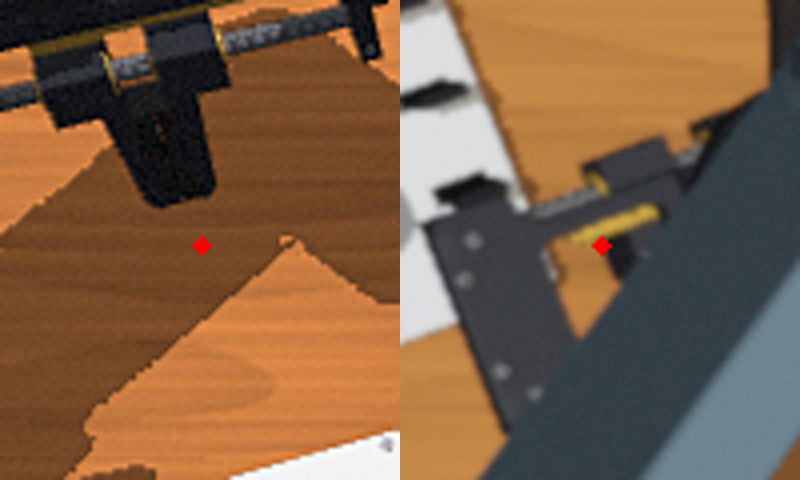

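The tip appears about 15 px up the ray from the reported TCP, so it is either higher or further back than reported. I'll descend part-way, which is safe either way, and compare both cameras again.

play_rows --increments '[[[0,-0.3,2],0],[[0,0,3],0],[[0,0,3],0],[[0,0,1],0],[[0,0,0],0],[[0,0,0],0]]'

```text
time: 3.43
tcp_pos: [0.4622, -0.2638, 0.1131]
ee_rot: [0.55, -3.093, -0.0]
ft_force: [0.4, -0.6, -0.3]
grip_width: 0.005
gripper_force: 0.0
```

```bash
python3 - <<'E'
from h import *
o=[];rep()
for n in("scene","top"):
    c=imaging.camera(n); p=np.array(robot.state()["tcp_pos"])
    im=cv2.resize(c["pixels"][:,:,::-1].copy(),None,fx=4,fy=4,interpolation=cv2.INTER_CUBIC)
    q=c["R"]@p+c["t"]; u=np.array([c["fx"]*q[0]/q[2]+c["cx"],c["fy"]*q[1]/q[2]+c["cy"]]); print(n,u)
    for dz in (0,.03,.064):
      for a in np.linspace(0,1,5):
        pts=[p+np.r_[B.T@np.array([sx*.009,sy*.0175]),dz] for sx,sy in((-1,-1),(1,-1),(1,1),(-1,1))]
      qs=[c["R"]@w+c["t"] for w in pts]; uv=np.array([[c["fx"]*w[0]/w[2]+c["cx"],c["fy"]*w[1]/w[2]+c["cy"]] for w in qs])
      cv2.polylines(im,[(uv*4+2).round().astype(int)],True,[(0,0,255),(0,255,0),(255,255,0)][[0,.03,.064].index(dz)],1)
    x,y=np.clip((u-[50,60]).astype(int),0,[460,300]); print(x,y)
    o.append(im[4*y:4*y+480,4*x:4*x+400])
cv2.imwrite("pics/tip2.png",np.hstack(o))
E
```

```text
t 3.4333 board xy mm [-105.47963468  -18.98225787] z 0.11306024709542055 yaw x deg -159.8222356645681 tilt [7.12000807e-05 7.53275927e-05] F [ 0.38245832 -0.55449561 -0.27338957] grip 0.004638397895186463
scene [162.30018902 162.82142218]
112 102
top [420.89739723 259.96891504]
370 199
```

View pics/tip2.png

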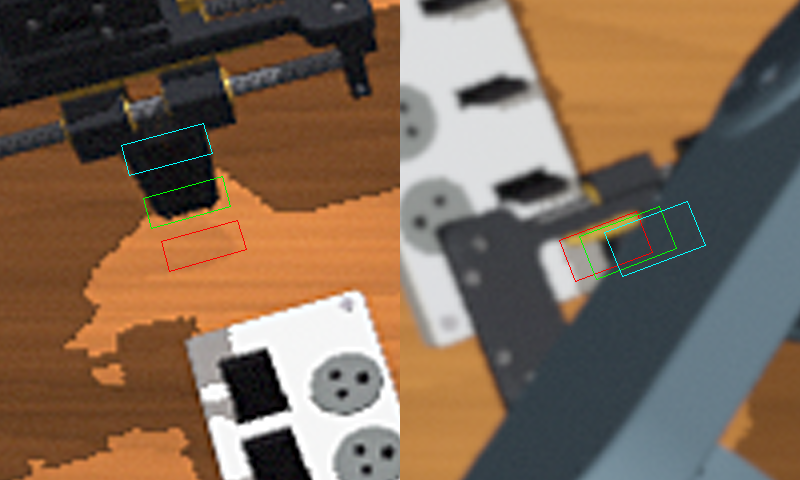

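The finger lines up sideways, but its tip appears about 27 mm higher than the reported TCP, so the cameras don't agree with the stated tool length. I'll settle it with a light touch on the bare top beyond lever 1.

play_rows --increments '[[[0,0,2],0],[[0,0,2],0],[[0,0,1.2],0],[[0,0,0.5],0],[[0,0,0],0],[[0,0,0],0]]'

```text
time: 4.03
tcp_pos: [0.4625, -0.2647, 0.0563]
ee_rot: [-0.549, 3.093, -0.001]
ft_force: [0.8, 0.6, -0.8]
grip_width: 0.002
gripper_force: 0.0
```

play_rows --increments '[[[0,0,0.5],0],[[0,0,0.4],0],[[0,0,0.4],0],[[0,0,0.2],0],[[0,0,0],0]]'

```text
time: 4.45
tcp_pos: [0.4617, -0.2639, 0.0398]
ee_rot: [0.549, -3.093, -0.001]
ft_force: [0.3, -0.1, -0.1]
grip_width: 0.004
gripper_force: 0.0
```

```bash
python3 - <<'E'
from h import *
rep()
a=cv2.resize(imaging.camera("scene")["pixels"][90:240,100:250,::-1],None,fx=3,fy=3,interpolation=cv2.INTER_CUBIC)
cv2.imwrite("pics/low.png",a)
E
```

```text
t 4.45 board xy mm [-106.02386721  -18.9069512 ] z 0.03984786086771404 yaw x deg -159.86965344260994 tilt [0.00046771 0.0008847 ] F [ 0.30663238 -0.07794008 -0.1357667 ] grip 0.004018433886729268
```

View pics/low.png

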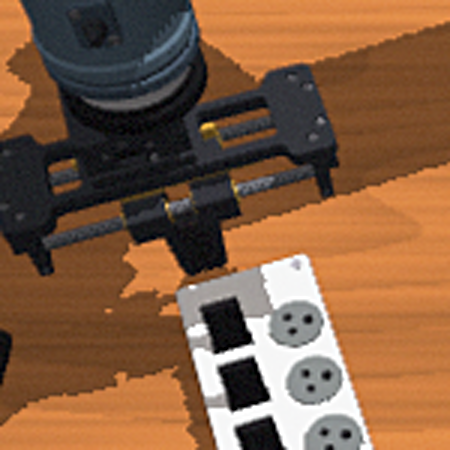

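The tip is still visibly clear of the top at reported z=0.040 and reads no force. I'll carry on gently.

play_rows --increments '[[[0,0,0.2],0],[[0,0,0.2],0],[[0,0,0.2],0],[[0,0,0.1],0],[[0,0,0.1],0],[[0,0,0],0],[[0,0,0],0]]'

```text
time: 5.08
tcp_pos: [0.462, -0.2642, 0.0324]
ee_rot: [0.549, -3.093, -0.0]
ft_force: [0.3, -0.6, -0.6]
grip_width: 0.006
gripper_force: 0.0
```

play_rows --increments '[[[0,0,0.1],0],[[0,0,0.1],0],[[0,0,0.1],0],[[0,0,0.1],0],[[0,0,0],0]]'

```text
time: 5.5
tcp_pos: [0.4619, -0.2641, 0.0281]
ee_rot: [0.549, -3.093, -0.001]
ft_force: [0.1, 0.1, 0.2]
grip_width: 0.004
gripper_force: 0.0
```

play_rows --increments '[[[0,0,0.1],0],[[0,0,0.1],0],[[0,0,0.1],0],[[0,0,0],0],[[0,0,0],0]]'

```text
time: 5.92
tcp_pos: [0.462, -0.2642, 0.0253]
ee_rot: [0.549, -3.093, -0.0]
ft_force: [0.9, -0.3, -0.1]
grip_width: 0.004
gripper_force: 0.0
```

Already 7 mm below the nominal top with no force, so the cameras were right: the real tip is short of the stated TCP. I'll continue to contact.

play_rows --increments '[[[0,0,0.2],0],[[0,0,0.2],0],[[0,0,0.2],0],[[0,0,0.2],0],[[0,0,0],0],[[0,0,0],0]]'

```text
time: 6.42
tcp_pos: [0.4619, -0.2641, 0.0172]
ee_rot: [0.549, -3.093, -0.001]
ft_force: [0.2, 0.4, 0.0]
grip_width: 0.002
gripper_force: 0.0
```

```bash
python3 - <<'E'
from h import *
rep()
a=cv2.resize(imaging.camera("scene")["pixels"][130:210,130:230,::-1],None,fx=6,fy=6,interpolation=cv2.INTER_CUBIC)
cv2.imwrite("pics/low2.png",a)
E
```

```text
t 6.4167 board xy mm [-105.93361379  -19.13134038] z 0.01716492400803877 yaw x deg -159.870648627938 tilt [0.00023663 0.00044581] F [0.22532813 0.41858292 0.04929257] grip 0.002390153616909567
```

View pics/low2.png

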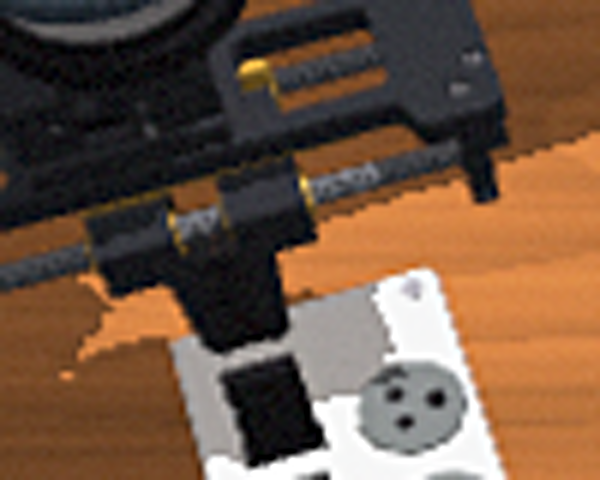

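The tip now overlays the near end of the board, clear of lever 1. The ray puts it at about z=0.049 for a reported 0.017, an offset of about 30 mm, so contact should come at a reported z of about 0 to 5 mm.

play_rows --increments '[[[0,0,0.2],0],[[0,0,0.2],0],[[0,0,0.2],0],[[0,0,0.2],0],[[0,0,0],0],[[0,0,0],0]]'

```text
time: 6.97
tcp_pos: [0.4619, -0.2641, 0.0092]
ee_rot: [0.549, -3.093, -0.001]
ft_force: [0.3, -0.9, -0.4]
grip_width: 0.008
gripper_force: 0.0
```

play_rows --increments '[[[0,0,0.1],0],[[0,0,0.1],0],[[0,0,0.1],0],[[0,0,0],0],[[0,0,0],0]]'

```text
time: 7.38
tcp_pos: [0.462, -0.2642, 0.0064]
ee_rot: [0.549, -3.093, -0.0]
ft_force: [0.4, 0.3, -0.0]
grip_width: 0.009
gripper_force: 0.0
```

play_rows --increments '[[[0,0,0.1],0],[[0,0,0.1],0],[[0,0,0],0],[[0,0,0],0]]'

```text
time: 7.72
tcp_pos: [0.462, -0.2642, 0.0043]
ee_rot: [0.549, -3.093, -0.0]
ft_force: [-0.2, 0.3, 0.1]
grip_width: 0.007
gripper_force: 0.0
```

play_rows --increments '[[[0,0,0.1],0],[[0,0,0.1],0],[[0,0,0],0],[[0,0,0],0]]'

```text
time: 8.05
tcp_pos: [0.462, -0.2642, 0.0023]
ee_rot: [0.549, -3.093, -0.0]
ft_force: [-0.1, -0.1, 0.8]
grip_width: 0.004
gripper_force: 0.0
```

play_rows --increments '[[[0,0,0.1],0],[[0,0,0.1],0],[[0,0,0],0],[[0,0,0],0]]'

```text
time: 8.38
tcp_pos: [0.462, -0.2641, 0.0003]
ee_rot: [0.549, -3.093, -0.0]
ft_force: [0.4, 0.0, 0.8]
grip_width: 0.006
gripper_force: 0.0
```

play_rows --increments '[[[0,0,0.1],0],[[0,0,0.1],0],[[0,0,0],0],[[0,0,0],0]]'

```text
time: 8.72
tcp_pos: [0.462, -0.2641, -0.0017]
ee_rot: [0.549, -3.093, -0.0]
ft_force: [-0.7, 0.4, -0.1]
grip_width: 0.004
gripper_force: 0.0
```

```bash
python3 - <<'E'
from h import *
rep()
a=cv2.resize(imaging.camera("scene")["pixels"][130:210,130:230,::-1],None,fx=4,fy=4,interpolation=cv2.INTER_CUBIC)
b=cv2.resize(imaging.camera("top")["pixels"][220:300,360:460,::-1],None,fx=4,fy=4,interpolation=cv2.INTER_CUBIC)
cv2.imwrite("pics/low3.png",np.hstack([a,b]))
E
```

```text
t 8.7167 board xy mm [-105.86085642  -19.22761976] z -0.001675998932360076 yaw x deg -159.87072691443018 tilt [0.00010432 0.00018927] F [-0.72393291  0.44794137 -0.11885657] grip 0.004019303470298145
```

View pics/low3.png

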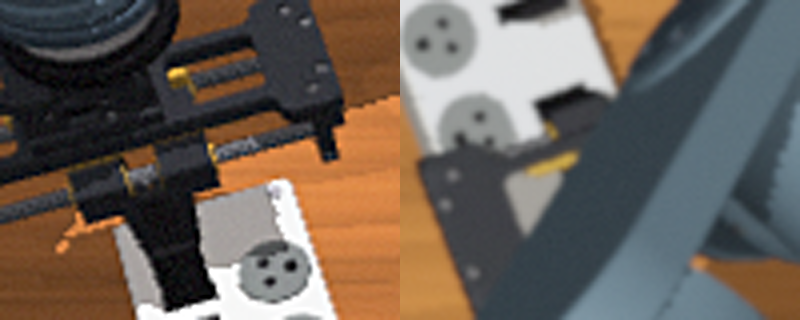

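The finger is just above the near bare end: tip at about (175,192) in the scene view, which puts it around z≈0.033. Contact should be within a couple of mm.

play_rows --increments '[[[0,0,0.1],0],[[0,0,0.1],0],[[0,0,0],0],[[0,0,0],0]]'

```text
time: 9.15
tcp_pos: [0.462, -0.2641, -0.0037]
ee_rot: [0.549, -3.093, -0.0]
ft_force: [0.5, -0.5, -0.4]
grip_width: 0.004
gripper_force: 0.0
```

play_rows --increments '[[[0,0,0.1],0],[[0,0,0.1],0],[[0,0,0],0],[[0,0,0],0]]'

```text
time: 9.48
tcp_pos: [0.4621, -0.2643, -0.0039]
ee_rot: [0.55, -3.093, -0.0]
ft_force: [-5.8, 4.3, 16.7]
grip_width: 0.007
gripper_force: 8.6
```

Contact gives 17 N at a reported z=-0.0038, which matches the camera estimate: the real tip sits about 36 mm above the reported TCP. For the underside 22 mm over the top, I'll raise to a reported z of about 0.018. Then the drag follows.

play_rows --increments '[[[0,0,-0.4],0],[[0,0,-1],0],[[0,0,-1],0],[[0,0,0],0],[[0,0,0],0]]'

```text
time: 9.9
tcp_pos: [0.4627, -0.2649, 0.0195]
ee_rot: [-0.549, 3.092, -0.003]
ft_force: [0.3, -0.0, -0.5]
grip_width: 0.007
gripper_force: 0.0
```

play_rows --increments '[[[-0.5,0,0],0],[[-1,0,0],0],[[-1.2,0,0],0],[[-1.2,0,0],0]]'

```text
time: 10.23
tcp_pos: [0.4991, -0.2502, 0.0179]
ee_rot: [0.549, -3.092, -0.001]
ft_force: [-2.6, -0.9, -0.4]
grip_width: 0.004
gripper_force: 0.9
```

Lever 1 is being pushed with about 2.6 N, as expected. I'll continue the drag without stopping.

play_rows --increments '[[[-1.2,0,0],0],[[-1.2,0,0],0],[[-1.2,0,0],0],[[-1.2,0,0],0],[[-1.2,0,0],0],[[-1.2,0,0],0],[[-1.2,0,0],0],[[-1.2,0,0],0],[[-1.2,0,0],0],[[-1.2,0,0],0],[[-1.2,0,0],0],[[-1.2,0,0],0]]'

```text
time: 11.23
tcp_pos: [0.6346, -0.2007, 0.0182]
ee_rot: [0.549, -3.093, -0.0]
ft_force: [-2.0, -0.8, 0.4]
grip_width: 0.008
gripper_force: 0.8
```

play_rows --increments '[[[-1.2,0,0],0],[[-1.2,0,0],0],[[-1.2,0,0],0],[[-0.6,0,0],0],[[0,0,0],0],[[0,0,0],0],[[0,0,-1],0],[[0,0,-2],0],[[0,0,-3],0],[[0,0,-4],0],[[0,0,-4],0],[[0,0,0],0]]'

```text
time: 12.23
tcp_pos: [0.6778, -0.1894, 0.1702]
ee_rot: [-0.546, 3.081, -0.014]
ft_force: [2.2, -0.1, 1.7]
grip_width: 0.011
gripper_force: 0.0
```

play_rows --increments '[[[2,2,-1],0],[[3,3,0],0],[[3,3,0],0],[[3,3,0],0],[[3,3,0],0],[[3,3,0],0],[[2,2,0],0],[[0,0,0],0],[[0,0,0],0]]'

```text
time: 12.98
tcp_pos: [0.4324, -0.0753, 0.1693]
ee_rot: [-0.548, 3.091, -0.002]
ft_force: [0.8, 0.7, 0.3]
grip_width: 0.008
gripper_force: 0.0
```

```bash
python3 - <<'E'
from h import *
rep()
a=imaging.camera("scene")["pixels"][:,:,::-1]; b=imaging.camera("top")["pixels"][:,:,::-1]
f=lambda i:cv2.resize(i,(400,300),interpolation=cv2.INTER_CUBIC)
cv2.imwrite("pics/end.png",np.vstack([np.hstack([f(a),f(b)]),np.hstack([f(a[165:315,130:330]),f(b[140:290,280:480])])]))
E
```

```text
t 12.9833 board xy mm [-68.47138247 168.26203794] z 0.16928506216633024 yaw x deg -159.8839586773892 tilt [-0.00168999 -0.00180801] F [0.80151955 0.65692406 0.30858595] grip 0.007594819471871412
```

View pics/end.png

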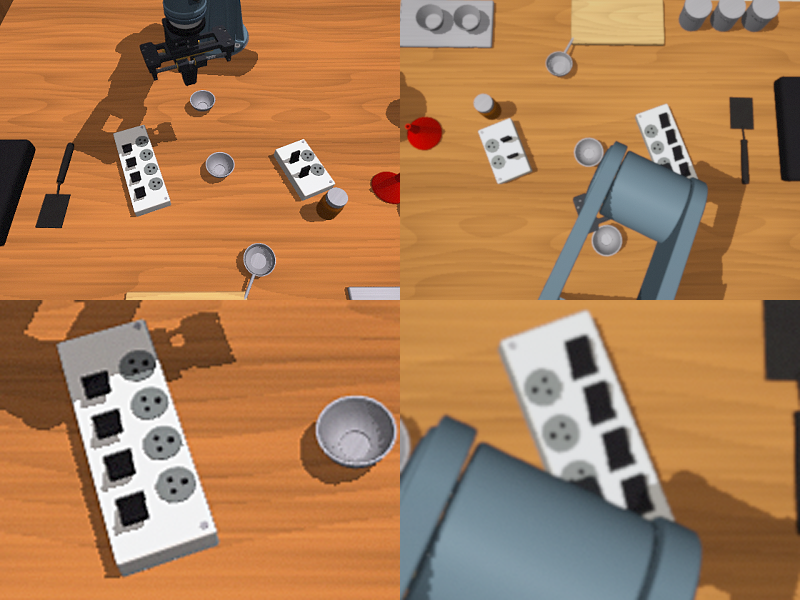

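The final view shows all four long-board levers lying folded towards the far end (top view, crop column at (580,355) to (637,495)). The short board's levers are still upright and the arm is clear.

```bash
python3 -c "
from bench import robot
print(robot.hand_in())"
```

```text
the job is handed in; nothing more can be done
None
```

I folded all four long-board levers over in one continuous drag, left the short board on, and handed the job in with the arm clear at about 13 s of the 32 s; no verdict was returned.

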